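# Ease a finished print off the build plate with a removal wedge

## Robot

A 7-joint arm with a two-finger parallel gripper is mounted at the origin on the work surface. World frame = base frame: x ahead of the robot, y to its left, z up, the work surface at z = 0. Lengths are in m, angles in rad, forces in N, time in s.
With the tool pointing down it reaches from about 0.4 to 0.85 m from the base axis. Payload 4.5 kg.
Tool frame: the origin (TCP) lies at the very end of the fingers, on their centre line; the grasp point (between the pads) lies robot.grasp_offset behind it (robot.grasp_offset is the distance from the TCP to the grasp point, in m); z points along the fingers, y is the line along which they close (so a half turn about z gives the same grasp; the last joint's range is limited). The gripper opens to 88 mm and grips with 3 to 60 N. Pads are 18 mm wide; open, the fingers measure 123 mm over their backs; the gripper's body (75 mm by 187 mm) begins 45 mm behind the grasp point.
Start: joints at [1.157, 0.689, -0.195, 1.565, 0.157, 0.902, -0.215], TCP at [0.271, -0.563, 0.239] pointing down, gripper open.
Joint ranges: [-3.01, 3.01], [-0.46, 2.08], [-1.47, 1.51], [0.13, 2.56], [-1, 4.14], [0.04, 2.09], [-2.66, 2.66]. Speed limits (rad/s): [2.57, 2.57, 3.14, 3.14, 3.14, 3.14, 3.14].

## Interface

Orientations are given as a rotation vector (axis times angle).
In Python, from station import monitor, optics, ticket, robot gives the robot as it stands. The module is installed in compiled form; this text tells all that it offers.
- The arm moves only by the tool jog_arm, never from a script. Its argument "targets" is a list of rows, each a list of 7 numbers: the shift along the world's x, y, z in m, then the turn, a rotation vector about the world's x, y, z in degrees, then the opening, from -1 (shut) to 1 (fully open), so that 0 is half open. A call has 1 to 10 rows; each row is the pose to reach, as a shift and turn from the pose commanded when the call began; what a row does not reach only later rows make up. A row lasts 1/8 s, in which the tool goes at most 62.5 mm and 10.7 degrees, less where a joint would pass 70% of its speed; a pose out of reach is approached as far as the arm can. A call with a gripper value outside its range is refused whole. The fingers move at their own pace and stop on an object; "newtons" is the grip in N (left out, the last holds). Time passes only in rows, so rows that repeat a pose let the fingers close. It gives the time, the measured TCP pose, the force, the opening and the grip force at its end, in the units of the state.
- monitor.sense(): the state, without advancing time (a new reading comes with each control period).
- optics.get_image(name): name is "side" or "top" or "wrist"; returns (picture, depth): 400x640x3 uint8, red, green, blue; 400x640 float32, m along the optical axis (not along the pixel's ray), 0 where there is no reading.
- optics.calibration(name): a dict with "intrinsics" (3x3 intrinsics, pixels), "view" (4x4, takes a point from world to camera coordinates). Camera axes: x right, y up, looking along -z (the intrinsics and any distortion apply to the point x, -y, -z); pixel columns grow to the right and rows downward; lengths in m; the calibration is good to about 2 mm. A picture is of the moment at which its call begins: read the wrist's pose just before it. calibration takes no time and is no camera call; for the wrist camera it gives the pose at the moment of the call.
- ticket.hand_in(): hands the job in; it is judged then, once.
Trained networks look in the newest picture that a camera, given by its name, has taken for a name from the list of things; names that differ only in an ending like _2 or _b are one class to them, and where a whole thing is asked for, a point or a joint stands for the part that bears it (a point fixed in the world has none). Each returns a list of dicts, best first, with "confidence" (0 to 1); they miss things now and then, are a little off and sometimes report something else, mostly with a low value. They report only what shows in the picture. A call takes as long as a camera call. They do not tell look-alikes from the thing itself.
- optics.search_frame(camera, name): "extent" ([left, top, width, height] as shares, 0 to 1, of the picture: columns of its width, rows of its height, round what is visible of it).
The state is a dict: "time": time; "joint_positions": joint angles; "dq": joint speeds; "joint_efforts": joint torques, N m; "eef_pos": TCP position; "eef_rot": TCP orientation; "ft_force": force on the tool from outside, world axes, zero at the start; "wrist_torque": the same for the moment, N m; "opening": opening from 0.0 (shut) to 1.0 (fully open); "grip_force": force on a finger pad.
Only numpy, scipy, OpenCV 4.12 (cv2) and the standard library are available. Lean on these libraries where they do the work, as an engineer would, in place of code of your own. Each camera call takes 0.05 s, during which the arm holds its last target. There are 200 camera calls.

## Task

Pull the print-removal wedge out of its upright holder, set it on the build plate with its sole flat, and push its toe under the raised front lip of the printed bracket, square on, until the bracket's front edge has just lifted, about 5 mm, while its back edge stays down on the plate against the stop. Finish while still holding the wedge in place with the gripper and the bracket's front resting on it; do not let go. Touch the bracket only with the wedge and leave everything else where it is.

Things in the scene. Friction and masses are not known exactly. Their poses are not given: they have to be found in the camera images.
- wedge: print-removal wedge, loose, 120-260 g: plain steel wedge foot 72 mm long, 30 wide, 15 high, with an upright wooden handle, 20 mm (x) by 18 mm (y), its top 130 mm above the sole. Origin: on the flat sole, under the handle's axis; z up the handle, x towards the toe. Foot from x = -12 mm (heel) to +60 mm (toe). It starts upright in the holder, sole on the holder's floor
- toe (a point): middle of the wedge's toe, on the sole line (wedge x = +60 mm, z = 0). The foot's top is 15 mm high from the heel to x = +15 mm, then slopes evenly down to 2 mm at the toe: each mm pushed forward raises what rides on the slope by 0.29 mm
- holder: black rectangular upright pocket fixed to the bench, open at the top: 88 mm (along its x) by 46 mm outside, 50 mm high, walls and floor 5 mm. Origin: centre of its underside, at bench level. The wedge has about 3 mm of play in it all round; lift the wedge straight up by more than 50 mm to clear the rim
- plate: gold-coloured build plate fixed flat on the bench, 240 mm (its x) by 180 mm (its y), 8 mm thick, with a low bar, the back stop, 12 mm high across its +x end. Origin: centre of its underside, at bench level; x points to the stop, and the front half (-x) is free for the wedge. Pressed down hard, the wedge sticks and its toe digs in: slide it lightly or up to 1 mm above the plate
- stop (a point): middle of the back stop's front face, at the plate's top surface (8 mm above the bench)
- bracket: grey printed bracket, loose, 130-280 g, 110 mm (x) by 70 mm (y), 42 mm high at the back, 12 at the front. Origin: centre of its underside, on the plate; x parallel to the plate's; its back (x = +55 mm) within 4 mm of the stop. Pushed by the wedge it slides to the stop, then its front rises as it tips on its back edge
- lip (a point): middle of the lower front edge of the bracket's lip (bracket x = -55 mm, z = 5 mm): 13 mm above the bench at rest, higher by as much as the front is lifted. The lip is the front 35 mm of the bracket, full width, its flat underside 5 mm above the plate: the toe goes under it
- back (a point): middle of the bracket's lower back edge (bracket x = +55 mm, z = 0): 8 mm above the bench at rest
- pencup: round black pen cup, 72 mm wide, 85 mm high, fixed to the bench, with three pens that reach up to 155 mm; a bystander standing on the other side from the holder. Origin: centre of its underside
- clip_a: small grey printed clip, 30 x 22 x 22 mm, on the build plate beside the bracket; bystander. Origin: centre of its underside
- clip_b: another such grey clip on the bench; bystander. Origin: centre of its underside
- clip_c: a third such grey clip on the bench; bystander. Origin: centre of its underside
- calipers: digital calipers lying on the bench beyond the plate, 210 mm long, 12 mm high; bystander. Origin: at bench level under the slide
- pliers: red-handled pliers lying on the bench, 165 mm long, 14 mm high; bystander. Origin: at bench level under the pivot
- file: flat hand file with a wooden handle lying on the left of the bench, 230 mm long, 22 mm high; bystander. Origin: at bench level, at about the middle of its length
Things that resemble listed ones, but are neither listed nor needed, are in the scene too. What is shaped like the bracket but yellow is not meant.

How it is judged:
On the way, in this order (a step that is already met when the one before it is completed fails the run):
1. the held wedge is lifted above the height of the holder rim (contact force between wedge and the fingers above 1 N and height (world z) of wedge above 0.052 m), for 0.2 s.
2. the held wedge, sole on the plate, has lifted the bracket's front edge (contact force between wedge and the fingers above 1 N and height (world z) of lip between 0.0155 and 0.022 m and contact force between wedge and bracket above 0.15 N and z of toe in the frame of plate below 0.013 m and angle between wedge's own z axis and vertical below 0.2 rad), for 0.3 s.
At the end, for the whole second after the job is handed in: Wedge held, still, upright (0.2 rad), toe under 5 mm above plate, square to it (0.3 rad); bracket on wedge, untouched by robot, still, front lifted 2.5-9 mm, back edge under 3.5 mm up and within 6 mm of the stop, moved under 15 mm, within 0.15 rad of the plate (all of step 2 and height (world z) of back below 0.0115 m and x of back in the frame of stop above -0.006 m and distance of bracket from where it was at the start of the episode below 0.015 m and angle between the x axis of bracket and the x axis of plate, either way round below 0.15 rad and angle between the x axis of wedge and the x axis of plate, either way round below 0.3 rad and linear speed of each of bracket, wedge below 0.01 m/s and contact force between bracket and the arm below 0.1 N and contact force between bracket and the fingers below 0.1 N); the arm keeps its last pose, push and grip.
It fails at once if the robot itself touches the bracket (over 0.5 N) (contact force between bracket and the fingers above 0.5 N or contact force between bracket and the arm above 0.5 N).
It fails at once if a bystander is moved by more than 15 mm (distance of any of clip_a, clip_b, clip_c, calipers, pliers, file from where it was at the start of the episode above 0.015 m).
It fails at once if the pen cup is struck (over 5 N) (contact force between pencup and the fingers above 5 N or contact force between pencup and the arm above 5 N or contact force between pencup and wedge above 5 N).
It also fails if it takes over 45 s, if anything falls off the work surface, if the arm or the gripper's body presses on something with over 40 N, if the wrist force passes 120 N, or if a joint passes its speed limit or range.

## Working session

There is one attempt and no reset: what is moved stays moved. The work goes in short steps, Python scripts to look and compute and a tool call to move; the robot and the scene stay as the last step left them, time stands still between calls to the robot, and variables do not carry over. Pictures are saved under pics/ and viewed, at most 10 in all, crops included, and the job is handed in when it is done.

Besides the shell and the picture viewer there is one more tool, called after "Request:" as name(argument=value, ...) on one line, values as JSON. jog_arm: Moves the arm, as the interface text tells. Its arguments: {"type":"object","properties":{"targets":{"type":"array","items":{"type":"array","items":{"type":"number"}}},"newtons":{"type":"number"}},"required":["targets"]}

```bash
mkdir -p pics; cat > h.py <<'E'
import numpy as np, cv2
from station import monitor, optics, ticket, robot
def grab(n,f=None):
    c=optics.calibration(n); im,d=optics.get_image(n)
    if f: cv2.imwrite(f'pics/{f}.png',im[:,:,::-1])
    K=np.array(c['intrinsics']);V=np.array(c['view'])
    v,u=np.mgrid[0:400,0:640]
    x=(u-K[0,2])/K[0,0]*d; y=(v-K[1,2])/K[1,1]*d
    P=np.stack([x,-y,-d,np.ones_like(d)],-1)@np.linalg.inv(V).T
    P=P[...,:3]; P[d==0]=np.nan
    return im,d,P
E
python3 - <<'E'
from h import *
print(monitor.sense(), robot.grasp_offset)
for n in('top','side'):
    im,d,P=grab(n,n+'1'); np.savez(n+'1',im=im,d=d,P=P)
    c=optics.calibration(n); print(n,{k:np.round(v,3).tolist() for k,v in c.items()})
E
```

```text
{'time': 0.0, 'joint_positions': array([ 1.15681017,  0.68999279, -0.19451056,  1.5663423 ,  0.15731319,
        0.90249359, -0.21509388]), 'dq': array([ 0.00063473, -0.00115181,  0.0029188 , -0.00035777, -0.00064708,
       -0.00055673, -0.00021162]), 'joint_efforts': array([-2.10167218e-04, -5.27568126e+01, -1.26681078e+00, -1.53430134e+01,
       -5.26062946e-02,  6.49484122e-03,  1.46730044e-04]), 'eef_pos': array([ 0.27028376, -0.56283366,  0.23790492]), 'eef_rot': array([-3.06143095e+00, -6.97275085e-01,  8.61847075e-04]), 'ft_force': array([ 0.7227702 ,  0.11300413, -0.28891295]), 'wrist_torque': array([-0.01748673,  0.00729696, -0.05328936]), 'grip_force': 0.0, 'opening': 1.0007704861079356} 0.0187
top {'intrinsics': [[481.181, 0.0, 313.541], [0.0, 481.181, 200.614], [0.0, 0.0, 1.0]], 'view': [[0.018, -1.0, 0.009, 0.045], [0.986, 0.019, 0.166, -0.613], [-0.167, 0.006, 0.986, -1.132], [0.0, 0.0, 0.0, 1.0]]}
side {'intrinsics': [[505.729, 0.0, 321.439], [0.0, 505.729, 204.436], [0.0, 0.0, 1.0]], 'view': [[-0.998, -0.062, -0.009, 0.646], [0.029, -0.584, 0.811, -0.038], [-0.055, 0.809, 0.585, -1.411], [0.0, 0.0, 0.0, 1.0]]}
```

View pics/top1.png

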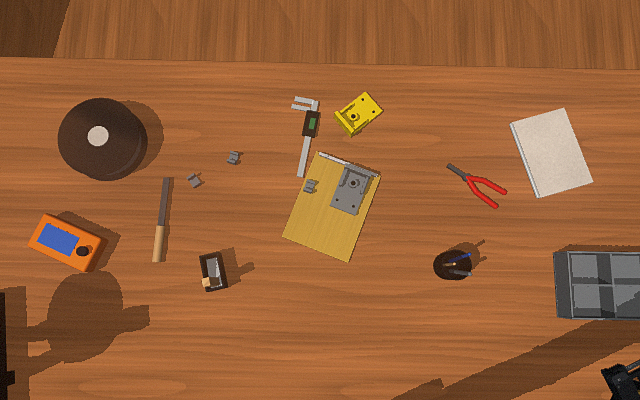

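View pics/side1.png

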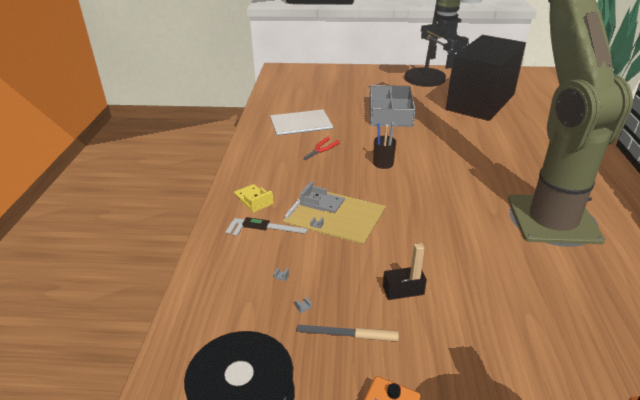

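The top view shows the holder with the wedge at (212,272), its wooden handle at (206,282). The plate is at (330,208) and the grey bracket at (350,188). Possible confusions: the yellow bracket at (360,112), which is the decoy, the clip at (310,185), and the file's wooden handle at (158,243). I choose the grey bracket on the plate and the block in the black pocket.

```bash
python3 - <<'E'
from h import *
Z=np.load('top1.npz'); im,P=Z['im'],Z['P']
hsv=cv2.cvtColor(im,cv2.COLOR_RGB2HSV)
def box(m,name):
    q=P[m]; q=q[~np.isnan(q[:,0])]
    r=cv2.minAreaRect(q[:,:2].astype(np.float32)); print(name,len(q),np.round(r[0],4),np.round(r[1],4),round(r[2],2),'z',np.round(np.percentile(q[:,2],[5,50,95]),4))
    print(np.round(cv2.boxPoints(r),4).tolist())
def roi(x0,y0,x1,y1):
    m=np.zeros(im.shape[:2],bool); m[y0:y1,x0:x1]=1; return m
z=P[...,2]
box(roi(270,140,390,270)&(z>.004)&(z<.014)&(hsv[...,1]>90)&(hsv[...,0]>19),'plate')
R=roi(325,155,385,220)
box(R&(z>.017)&(z<.06)&(hsv[...,1]<70),'bracket')
box(R&(z>.035)&(z<.06),'brk high')
box(roi(190,240,240,300)&(z>.043)&(z<.06),'holder rim')
box(roi(190,240,240,300)&(z>.08),'handle')
box(roi(300,175,320,195)&(z>.015),'clip_a')
for px in[(300,240),(212,262),(208,284)]: print(px,im[px[1],px[0]],hsv[px[1],px[0]],P[px[1],px[0]])
v=im[250:300,190:240]; v=cv2.resize(v,(400,400),interpolation=2)
w=cv2.resize(im[145:270,275:390],(368,400),interpolation=2)
cv2.imwrite('pics/crop1.png',np.hstack([v,w])[:,:,::-1])
E
```

```text
plate 2486 [0.6072 0.0103] [0.179  0.2375] 69.41 z [0.0049 0.0081 0.0118]
[[0.46459999680519104, -0.031599998474121094], [0.6869000196456909, -0.1151999980211258], [0.7498999834060669, 0.052299998700618744], [0.5274999737739563, 0.13590000569820404]]
bracket 1228 [ 0.6585 -0.0179] [0.1414 0.1215] 69.67 z [0.0177 0.0213 0.0495]
[[0.5770000219345093, -0.06310000270605087], [0.6909000277519226, -0.10530000180006027], [0.7400000095367432, 0.027300000190734863], [0.6261000037193298, 0.06960000097751617]]
brk high 228 [ 0.6729 -0.0442] [0.069  0.0563] 67.83 z [0.0359 0.0463 0.053 ]
[[0.6338000297546387, -0.06560000032186508], [0.6859999895095825, -0.0868000015616417], [0.7120000123977661, -0.02290000021457672], [0.6599000096321106, -0.0015999999595806003]]
holder rim 244 [0.4358 0.298 ] [0.0881 0.0474] 14.05 z [0.0449 0.0492 0.0537]
[[0.3873000144958496, 0.31029999256134033], [0.39890000224113464, 0.26429998874664307], [0.48429998755455017, 0.2856999933719635], [0.47279998660087585, 0.33169999718666077]]
handle 117 [0.4114 0.2925] [0.0199 0.0182] 15.02 z [0.088  0.1331 0.1372]
[[0.3995000123977661, 0.2987000048160553], [0.4041999876499176, 0.28110000491142273], [0.42340001463890076, 0.28630000352859497], [0.4187000095844269, 0.30390000343322754]]
clip_a 76 [0.6603 0.0766] [0.0394 0.0357] 71.2 z [0.0156 0.0238 0.0319]
[[0.6370000243186951, 0.06369999796152115], [0.6708999872207642, 0.05220000073313713], [0.6836000084877014, 0.08950000256299973], [0.6496999859809875, 0.10100000351667404]]
(300, 240) [203 153  67] [ 19 171 203] [0.51782831 0.08840925 0.00931193]
(212, 262) [124 116 108] [ 15  33 124] [0.45893773 0.30582435 0.01073558]
(208, 284) [224 169 111] [ 15 129 224] [0.40592326 0.28709002 0.13546053]
```

View pics/crop1.png

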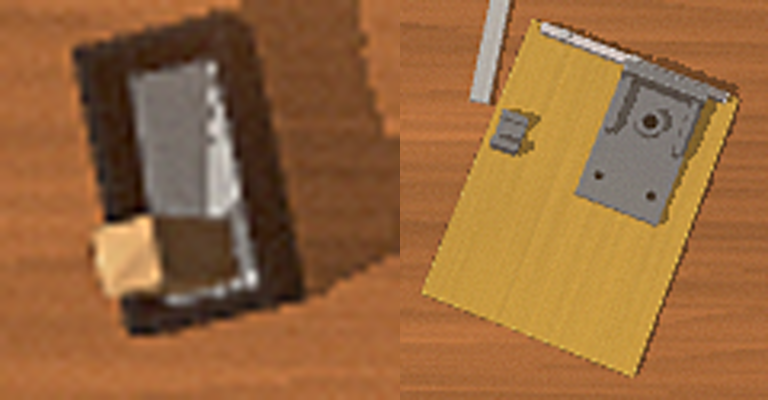

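The left crop confirms the wedge: steel foot in the black pocket, toe pointing away from the robot and the handle at the near end. On the right is the grey bracket, its low front facing the robot and its back at the stop. I'll start moving over now.

Request:
jog_arm(targets=[[0.18,0.46,0.03,0,0,40,1],[0.18,0.46,0.03,0,0,40,1],[0.18,0.46,0.03,0,0,40,1],[0.18,0.46,0.03,0,0,40,1],[0.18,0.46,0.03,0,0,40,1],[0.18,0.46,0.03,0,0,40,1],[0.18,0.46,0.03,0,0,40,1],[0.18,0.46,0.03,0,0,40,1],[0.18,0.46,0.03,0,0,40,1]])

```text
time: 1.23
eef_pos: [0.4526, -0.098, 0.2692]
eef_rot: [-2.631, -1.716, -0.005]
ft_force: [-0.6, -0.2, -0.1]
opening: 1.002
grip_force: 0.0
```

```bash
python3 - <<'E'
from h import *
Z=np.load('top1.npz'); im,P=Z['im'],Z['P']
hsv=cv2.cvtColor(im,cv2.COLOR_RGB2HSV)
a=np.radians(69.41-90); ex=np.array([np.cos(a),np.sin(a)]); ey=np.array([-ex[1],ex[0]])
c=np.array([.6072,.0103])
q=np.stack([(P[...,:2]-c)@ex,(P[...,:2]-c)@ey,P[...,2]],-1)
R=np.zeros((400,640),bool); R[150:222,325:390]=1
m=R&(hsv[...,1]<70)&(q[...,2]>.016)&(q[...,2]<.026)&(q[...,0]<.08)
p=q[m]; r=cv2.minAreaRect(p[:,:2].astype(np.float32)); print(r, np.percentile(p,[1,50,99],axis=0).round(4))
m=R&(q[...,2]>.04); p=q[m];print('high',np.percentile(p,[1,50,99],axis=0).round(4))
# stop bar region: top ~ z .02, x>.1
R[:]=0;R[140:190,310:390]=1
m=R&(q[...,2]>.014)&(q[...,2]<.026)&(q[...,0]>.095)&(q[...,1]>.02); p=q[m];print('stop',np.percentile(p,[2,50,98],axis=0).round(4))
E
```

```text
((0.0384434275329113, -0.029022667557001114), (0.06897981464862823, 0.08236744999885559), 89.93437194824219) [[-0.0019 -0.063   0.0162]
 [ 0.0337 -0.0288  0.0203]
 [ 0.0784  0.0049  0.0252]]
high [[ 0.0559 -0.0625  0.0401]
 [ 0.1009 -0.0293  0.049 ]
 [ 0.1079  0.005   0.0544]]
stop [[0.1096 0.022  0.0153]
 [0.1136 0.0504 0.0202]
 [0.1184 0.0787 0.0245]]
```

Request:
jog_arm(targets=[[-0.04,0.395,0,0,0,39,1],[-0.04,0.395,0,0,0,39,1],[-0.04,0.395,0,0,0,39,1],[-0.04,0.395,0,0,0,39,1],[-0.04,0.395,0,0,0,39,1],[-0.04,0.395,0,0,0,39,1],[-0.04,0.395,0,0,0,39,1],[-0.04,0.395,0,0,0,39,1],[-0.04,0.395,0,0,0,39,1]])

```text
time: 2.35
eef_pos: [0.4113, 0.2889, 0.2682]
eef_rot: [1.923, 2.483, -0.004]
ft_force: [-0.2, -0.5, 0.2]
opening: 1.003
grip_force: 0.0
```

```bash
python3 - <<'E'
from h import *
from scipy.spatial.transform import Rotation as Ro
s=monitor.sense(); print(s['eef_pos'],s['joint_positions'].round(2)); M=Ro.from_rotvec(s['eef_rot']).as_matrix(); print('tool y yaw',np.degrees(np.arctan2(M[1,1],M[0,1])),'z',M[:,2])
im,d,P=grab('wrist','w1')
m=(P[...,2]>.10)&(P[...,2]<.15)&(np.hypot(P[...,0]-.411,P[...,1]-.292)<.04)
q=P[m]; print(len(q)); 
if len(q): print(cv2.minAreaRect(q[:,:2].astype(np.float32)),np.median(q,0))
m=(P[...,2]>.046)&(P[...,2]<.056)&(np.hypot(P[...,0]-.436,P[...,1]-.298)<.07)
q=P[m]
if len(q): print('rim',cv2.minAreaRect(q[:,:2].astype(np.float32)))
E
```

```text
[0.41129997 0.28890986 0.26822207] [-0.34  0.53 -0.57  1.88  0.38  0.84 -0.85]
tool y yaw 14.492328322798022 z [-4.53788509e-04 -2.59955886e-03 -9.99996518e-01]
495
((0.4109422266483307, 0.2947768568992615), (0.019644100219011307, 0.01784633658826351), 13.300101280212402) [0.41066036 0.29718964 0.13422022]
rim ((0.4352819621562958, 0.3000878691673279), (0.0880948007106781, 0.045641325414180756), 14.322775840759277)
```

View pics/w1.png

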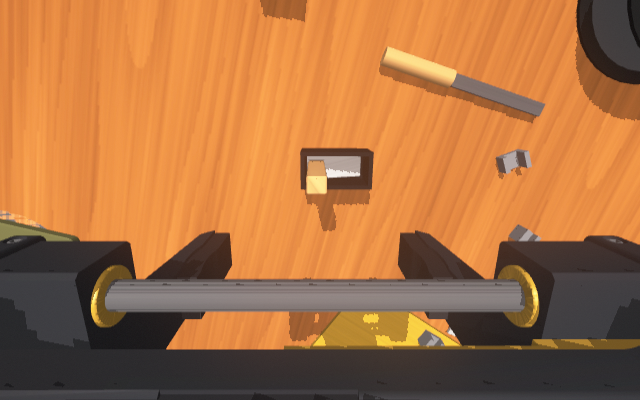

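The wrist view shows the handle top at (316,184) inside the holder, matching the top camera to about 2 mm. I'll descend and grip.

Request:
jog_arm(targets=[[0,0.0045,-0.05,0,0,0,1],[0,0.0045,-0.1,0,0,0,1],[0,0.0045,-0.14,0,0,0,1],[0,0.0045,-0.17,0,0,0,1],[0,0.0045,-0.188,0,0,0,1],[0,0.0045,-0.188,0,0,0,1]], newtons=45)

```text
time: 3.15
eef_pos: [0.4107, 0.2938, 0.0799]
eef_rot: [1.922, 2.484, -0.005]
ft_force: [0.4, 0.1, -0.1]
opening: 1.002
grip_force: 0.0
```

Request:
jog_arm(targets=[[0,0,0,0,0,0,-1],[0,0,0,0,0,0,-1],[0,0,0,0,0,0,-1],[0,0,0,0,0,0,-1],[0,0,0,0,0,0,-1],[0,0,0,0,0,0,-1]], newtons=45)

```text
time: 3.9
eef_pos: [0.4106, 0.2961, 0.0808]
eef_rot: [1.92, 2.487, 0.0]
ft_force: [-1.2, 0.2, -0.4]
opening: 0.345
grip_force: 0.0
```

Request:
jog_arm(targets=[[0,0,0,0,0,0,-1],[0,0,0,0,0,0,-1],[0,0,0,0,0,0,-1],[0,0,0,0,0,0,-1]])

```text
time: 4.4
eef_pos: [0.4106, 0.2961, 0.0807]
eef_rot: [1.92, 2.487, 0.0]
ft_force: [0.4, -0.1, -0.9]
opening: 0.223
grip_force: 45.0
```

Request:
jog_arm(targets=[[0,0,0.03,0,0,0,-1],[0,0,0.07,0,0,0,-1],[0,0,0.11,0,0,0,-1],[0,0,0.12,0,0,0,-1],[0,0,0.12,0,0,0,-1],[0,0,0.12,0,0,0,-1]])

```text
time: 5.15
eef_pos: [0.4099, 0.2952, 0.1992]
eef_rot: [-1.92, -2.486, 0.005]
ft_force: [-0.4, -0.2, -3.0]
opening: 0.221
grip_force: 45.0
```

```bash
python3 - <<'E'
from h import *
from scipy.spatial.transform import Rotation as Ro
s=monitor.sense(); print(s['eef_pos'],s['ft_force'],s['grip_force']); M=Ro.from_rotvec(s['eef_rot']).as_matrix(); print('tool y yaw',np.degrees(np.arctan2(M[1,1],M[0,1])),M[:,2])
im,d,P=grab('side','s2')
cv2.imwrite('pics/s2c.png',cv2.resize(im[150:330,300:500],(800,600) if 0 else (666,600))[:,:,::-1])
# foot: grey points
g=(np.hypot(P[...,0]-.42,P[...,1]-.296)<.09)&(P[...,2]>.09)&(P[...,2]<.15)
q=P[g]; print(len(q),np.percentile(q,[2,50,98],axis=0).round(4), cv2.minAreaRect(q[:,:2].astype(np.float32)))
a=np.radians(14.4); x=(q[:,:2]-[.411,.296])@[np.cos(a),np.sin(a)]; y=(q[:,:2]-[.411,.296])@[-np.sin(a),np.cos(a)]
print('x',np.percentile(x,[1,99]),'y',np.percentile(y,[1,99]))
for lo in np.arange(-.015,.065,.01):
    k=(x>lo)&(x<lo+.01); 
    if k.sum()>3: print(round(lo,3),k.sum(),'z',np.percentile(q[k,2],[3,97]).round(4),'y',np.percentile(y[k],[3,97]).round(4))
E
```

```text
[0.40994262 0.29519734 0.1992116 ] [-0.35091235 -0.20706907 -2.99538007] 44.994645584374666
tool y yaw 14.661605656513192 [-0.00217328 -0.00221069 -0.99999519]
420 [[0.3981 0.2876 0.1215]
 [0.4321 0.3055 0.131 ]
 [0.4676 0.3217 0.1479]] ((0.4335153102874756, 0.30103445053100586), (0.07295401394367218, 0.03405957669019699), 13.463235855102539)
x [-0.0114766   0.05859841] y [-0.01655909  0.01589272]
-0.015 35 z [0.1224 0.1475] y [0.0054 0.0146]
-0.005 55 z [0.1225 0.1484] y [0.005 0.015]
0.005 70 z [0.1221 0.1487] y [-0.0139  0.0145]
0.015 67 z [0.1226 0.1379] y [-0.0147  0.0154]
0.025 62 z [0.1215 0.1344] y [-0.0145  0.0156]
0.035 55 z [0.1233 0.1307] y [-0.0166  0.0143]
0.045 52 z [0.1222 0.1298] y [-0.0161  0.0154]
0.055 24 z [0.1209 0.1274] y [-0.0154  0.0136]
```

View pics/s2c.png

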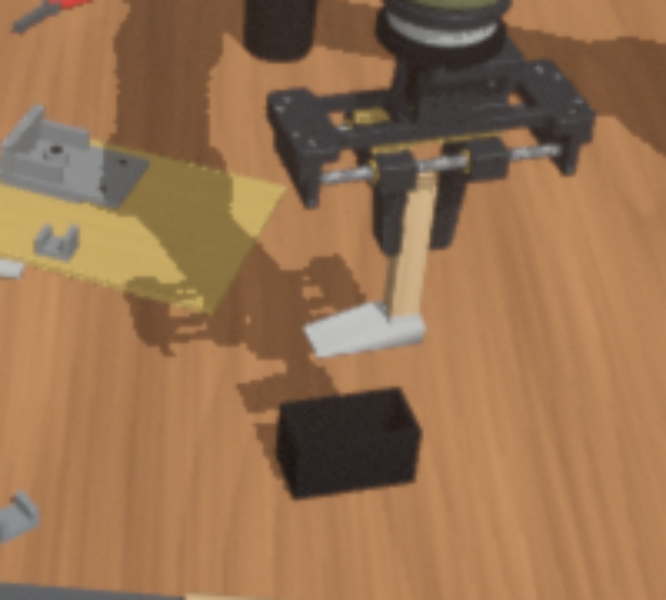

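The wedge is clear of the holder, upright and level: foot at crop (365,330), sole about 76 mm below the TCP. I'll carry it to the plate in front of the lip.

Request:
jog_arm(targets=[[0.01,-0.025,0,0,0,-3,-1],[0.025,-0.065,0,0,0,-8,-1],[0.04,-0.11,0,0,0,-14,-1],[0.06,-0.16,0,0,0,-20,-1],[0.08,-0.21,0,0,0,-26,-1],[0.095,-0.25,-0.02,0,0,-31,-1],[0.105,-0.275,-0.05,0,0,-34,-1],[0.109,-0.284,-0.08,0,0,-35,-1],[0.109,-0.284,-0.09,0,0,-35,-1],[0.109,-0.284,-0.09,0,0,-35,-1]])

```text
time: 6.45
eef_pos: [0.5189, 0.0132, 0.1101]
eef_rot: [-2.576, -1.796, 0.002]
ft_force: [-0.4, -0.8, -2.6]
opening: 0.225
grip_force: 45.0
```

```bash
cat > m.py <<'E'
from h import *
import sys
from scipy.spatial.transform import Rotation as Ro
s=monitor.sense(); M=Ro.from_rotvec(s['eef_rot']).as_matrix()
c=np.array([.6072,.0103]); a=np.radians(-20.59); ex=np.array([np.cos(a),np.sin(a)]); ey=np.array([-ex[1],ex[0]])
t=s['eef_pos']; print('tcp plate',(t[:2]-c)@ex,(t[:2]-c)@ey,t[2],'yaw',np.degrees(np.arctan2(M[1,1],M[0,1])),'F',s['ft_force'],s['wrist_torque'])
im,d,P=grab('side')
q=np.stack([(P[...,:2]-c)@ex,(P[...,:2]-c)@ey,P[...,2]],-1)
hsv=cv2.cvtColor(im,cv2.COLOR_RGB2HSV); gr=hsv[...,1]<70
def show(n,m):
    p=q[m&~np.isnan(q[...,0])]; print(n,len(p),np.percentile(p,[2,50,98],axis=0).round(4).tolist() if len(p)>5 else '')
    if len(p)>5: print('   ',cv2.minAreaRect(p[:,:2].astype(np.float32)))
inb=(abs(q[...,1]+.029)<.05)
show('lip top',gr&inb&(q[...,0]>-.02)&(q[...,0]<.05)&(q[...,2]>.0165)&(q[...,2]<.04))
show('back',gr&inb&(q[...,0]>.04)&(q[...,0]<.125)&(q[...,2]>.035)&(q[...,2]<.07))
show('foot',gr&inb&(q[...,0]>-.12)&(q[...,0]<-.012)&(q[...,2]>.0105)&(q[...,2]<.05))
show('plate',~gr&(abs(q[...,0]+.06)<.05)&(abs(q[...,1]-.05)<.03)&(q[...,2]<.03))
if len(sys.argv)>1: cv2.imwrite(f'pics/{sys.argv[1]}.png',cv2.resize(im[150:270,260:420],(800,600))[:,:,::-1])
E
python3 m.py s3
```

```text
tcp plate -0.08370885663898092 -0.028341022908509143 0.11005902621511239 yaw -20.2329763464963 F [-0.43924026 -0.80919429 -2.59809005] [ 0.01402774 -0.05216984 -0.02228936]
lip top 204 [[-0.0033, -0.059, 0.0166], [0.0208, -0.0234, 0.0183], [0.048, 0.0102, 0.0216]]
    ((0.022478720173239708, -0.02437049150466919), (0.07250648736953735, 0.0537477545440197), 89.21540832519531)
back 121 [[0.0544, -0.0568, 0.0352], [0.098, -0.0204, 0.043], [0.1069, 0.0094, 0.051]]
    ((0.07844369858503342, -0.020829208195209503), (0.07224535197019577, 0.057325009256601334), 88.35079956054688)
foot 202 [[-0.0967, -0.0447, 0.0322], [-0.0618, -0.0187, 0.0399], [-0.0257, -0.0105, 0.0488]]
    ((-0.06061193346977234, -0.027845945209264755), (0.03603583946824074, 0.07568980008363724), 88.92511749267578)
plate 499 [[-0.1075, 0.0211, 0.0016], [-0.0604, 0.0512, 0.0057], [-0.012, 0.0786, 0.0095]]
    ((-0.06000932306051254, 0.050063587725162506), (0.059644266963005066, 0.09993196278810501), 89.9406509399414)
```

View pics/s3.png

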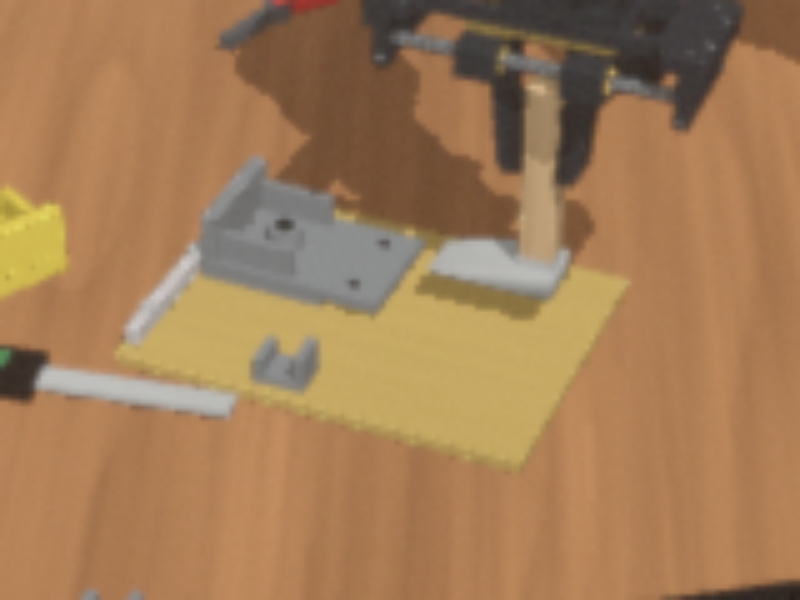

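The wedge hovers at crop (500,268), level and facing the lip front at (400,270), with about a 19 mm gap. I'll lower it gently.

Request:
jog_arm(targets=[[0.0005,0.0015,-0.015,0,0,0,-1],[0.0005,0.0015,-0.022,0,0,0,-1],[0.0005,0.0015,-0.025,0,0,0,-1],[0.0005,0.0015,-0.025,0,0,0,-1],[0.0005,0.0015,-0.025,0,0,0,-1]])

```text
time: 7.12
eef_pos: [0.5203, 0.0136, 0.086]
eef_rot: [2.579, 1.794, 0.001]
ft_force: [0.9, -0.4, -2.6]
opening: 0.221
grip_force: 45.0
```

Request:
jog_arm(targets=[[0,0,-0.0005,0,0,0,-1],[0,0,-0.001,0,0,0,-1],[0,0,-0.001,0,0,0,-1],[0,0,-0.001,0,0,0,-1]])

```text
time: 7.62
eef_pos: [0.5202, 0.0136, 0.0848]
eef_rot: [2.579, 1.794, 0.0]
ft_force: [0.2, -0.1, -3.1]
opening: 0.22
grip_force: 45.0
```

Request:
jog_arm(targets=[[0,0,-0.0005,0,0,0,-1],[0,0,-0.001,0,0,0,-1],[0,0,-0.001,0,0,0,-1],[0,0,-0.001,0,0,0,-1]])

```text
time: 8.12
eef_pos: [0.5201, 0.0136, 0.0837]
eef_rot: [2.579, 1.794, 0.0]
ft_force: [0.2, -0.3, -1.9]
opening: 0.22
grip_force: 45.0
```

Request:
jog_arm(targets=[[0.003,-0.001,0.0004,0,0,0,-1],[0.008,-0.003,0.0004,0,0,0,-1],[0.013,-0.005,0.0004,0,0,0,-1],[0.018,-0.007,0.0004,0,0,0,-1],[0.0225,-0.0085,0.0004,0,0,0,-1],[0.0235,-0.009,0.0004,0,0,0,-1],[0.0235,-0.009,0.0004,0,0,0,-1],[0.0235,-0.009,0.0004,0,0,0,-1]])

```text
time: 9.12
eef_pos: [0.5434, 0.0047, 0.0841]
eef_rot: [-2.579, -1.794, 0.0]
ft_force: [0.6, -1.0, -2.9]
opening: 0.223
grip_force: 45.0
```

```bash
python3 m.py s4
```

```text
tcp plate -0.05774030283495274 -0.027665420284932626 0.08412923965548966 yaw -20.330491343789305 F [ 0.61825474 -0.9551104  -2.92906581] [-0.04675447 -0.09810099 -0.01546805]
lip top 217 [[-0.0034, -0.0591, 0.0166], [0.0222, -0.0234, 0.0181], [0.0491, 0.0107, 0.0214]]
    ((0.022805944085121155, -0.023963071405887604), (0.07551465928554535, 0.05386717990040779), 89.76549530029297)
back 118 [[0.0556, -0.0554, 0.0352], [0.0976, -0.0175, 0.0436], [0.1064, 0.0103, 0.05]]
    ((0.08014283329248428, -0.02230987697839737), (0.07037272304296494, 0.0551341213285923), 88.47490692138672)
foot 148 [[-0.0702, -0.0435, 0.0107], [-0.0428, -0.0189, 0.0176], [-0.0138, -0.0092, 0.0282]]
    ((-0.04182692617177963, -0.027510639280080795), (0.05835121497511864, 0.03833041712641716), 1.032646656036377)
plate 494 [[-0.108, 0.0217, 0.0023], [-0.0592, 0.0506, 0.0057], [-0.0122, 0.0788, 0.0094]]
    ((-0.05996716022491455, 0.05012645944952965), (0.059836383908987045, 0.09963522106409073), 89.55655670166016)
```

View pics/s4.png

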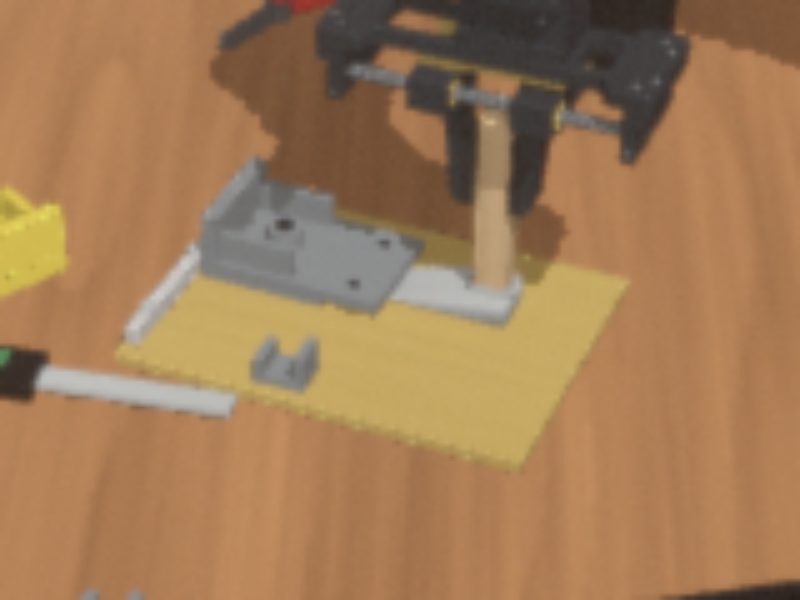

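The toe now sits at or just under the lip front edge, at crop (400,290), centred. I'll push on gradually.

Request:
jog_arm(targets=[[0.002,-0.001,0,0,0,0,-1],[0.004,-0.0015,0,0,0,0,-1],[0.006,-0.0025,0,0,0,0,-1],[0.008,-0.003,0,0,0,0,-1],[0.01,-0.004,0,0,0,0,-1],[0.012,-0.0045,0,0,0,0,-1],[0.014,-0.0055,0,0,0,0,-1],[0.014,-0.0055,0,0,0,0,-1],[0.014,-0.0055,0,0,0,0,-1]])

```text
time: 10.3
eef_pos: [0.5579, -0.001, 0.0842]
eef_rot: [2.579, 1.794, 0.001]
ft_force: [0.1, -0.3, -2.7]
opening: 0.22
grip_force: 45.0
```

```bash
python3 m.py s5
```

```text
tcp plate -0.04216493560873899 -0.027882483905737235 0.08421818281272202 yaw -20.34542251170775 F [ 0.09321195 -0.30708518 -2.70551635] [-0.03524229 -0.05372537  0.0343462 ]
lip top 293 [[-0.0182, -0.0593, 0.0169], [0.0205, -0.0232, 0.0201], [0.0486, 0.012, 0.0239]]
    ((0.015291862189769745, -0.024288151413202286), (0.07566441595554352, 0.06933780014514923), 89.86698913574219)
back 139 [[0.0543, -0.0584, 0.0352], [0.0981, -0.022, 0.0407], [0.1077, 0.0099, 0.0499]]
    ((0.08194269239902496, -0.02609271928668022), (0.05662431940436363, 0.07281351089477539), 1.345366358757019)
foot 119 [[-0.0551, -0.0414, 0.0115], [-0.0364, -0.0174, 0.0189], [-0.0127, -0.0107, 0.0299]]
    ((-0.03430606424808502, -0.027561699971556664), (0.04392649233341217, 0.03584837540984154), 1.1181505918502808)
plate 505 [[-0.1085, 0.021, 0.002], [-0.0606, 0.0503, 0.0058], [-0.0121, 0.0785, 0.0097]]
    ((-0.06014034152030945, 0.04997042566537857), (0.05983371287584305, 0.09943296760320663), 89.84947204589844)
```

Request:
jog_arm(targets=[[0.0015,-0.0005,0,0,0,0,-1],[0.003,-0.001,0,0,0,0,-1],[0.0045,-0.0015,0,0,0,0,-1],[0.006,-0.002,0,0,0,0,-1],[0.007,-0.0025,0,0,0,0,-1],[0.007,-0.0025,0,0,0,0,-1],[0.007,-0.0025,0,0,0,0,-1]])

```text
time: 11.22
eef_pos: [0.5648, -0.0034, 0.0842]
eef_rot: [2.579, 1.794, 0.001]
ft_force: [0.1, 0.0, -3.4]
opening: 0.224
grip_force: 45.0
```

```bash
cat >> m.py <<'E'
for n in('side','top'):
    im,d,P=grab(n); q=np.stack([(P[...,:2]-c)@ex,(P[...,:2]-c)@ey,P[...,2]],-1)
    g=cv2.cvtColor(im,cv2.COLOR_RGB2HSV)[...,1]<70
    Z=np.load(n+'1.npz'); P0=Z['P']; q0=np.stack([(P0[...,:2]-c)@ex,(P0[...,:2]-c)@ey,P0[...,2]],-1); g0=cv2.cvtColor(Z['im'],cv2.COLOR_RGB2HSV)[...,1]<70
    for lo in(.004,.014,.024,.034,.044):
        f=lambda q,g:q[g&(q[...,0]>lo)&(q[...,0]<lo+.01)&(abs(q[...,1]+.028)<.022)&(q[...,2]>.012)&(q[...,2]<.035)][:,2]
        A,B=f(q,g),f(q0,g0); print(n,lo,len(A),len(B),'rise mm',(np.median(A)-np.median(B))*1e3)
E
python3 m.py s6
```

```text
tcp plate -0.03485257801333716 -0.027756077400046403 0.0841809135040576 yaw -20.34257074550878 F [ 0.14928894  0.01735091 -3.38816602] [-0.00265368 -0.03214314  0.03388404]
lip top 311 [[-0.0166, -0.0599, 0.0174], [0.0198, -0.0223, 0.0213], [0.0487, 0.0108, 0.0259]]
    ((0.015730276703834534, -0.024111762642860413), (0.0777624323964119, 0.07016319781541824), 88.51583862304688)
back 143 [[0.0552, -0.0581, 0.0353], [0.0986, -0.0193, 0.0409], [0.1078, 0.0095, 0.0504]]
    ((0.0812692791223526, -0.024891190230846405), (0.05477707087993622, 0.07298677414655685), 1.808075189590454)
foot 92 [[-0.0478, -0.0404, 0.0112], [-0.0336, -0.0174, 0.0198], [-0.014, -0.0099, 0.0295]]
    ((-0.031464558094739914, -0.024511557072401047), (0.03613368421792984, 0.03141259774565697), 7.6899895668029785)
plate 511 [[-0.1086, 0.0217, 0.0019], [-0.0599, 0.0504, 0.0057], [-0.0109, 0.079, 0.0096]]
    ((-0.060073211789131165, 0.05004696920514107), (0.05984601378440857, 0.09975935518741608), 89.97306823730469)
side 0.004 33 31 rise mm 4.978381919838459
side 0.014 28 33 rise mm 3.9878142330463384
side 0.024 29 30 rise mm 3.1534486856341637
side 0.034 29 31 rise mm 2.887822259052375
side 0.044 30 32 rise mm 2.8207630429442077
top 0.004 0 73 rise mm nan
top 0.014 0 60 rise mm nan
top 0.024 0 69 rise mm nan
top 0.034 0 71 rise mm nan
top 0.044 0 64 rise mm nan
  return _methods._mean(a, axis=axis, dtype=dtype,
  ret = ret.dtype.type(ret / rcount)
```

View pics/s6.png

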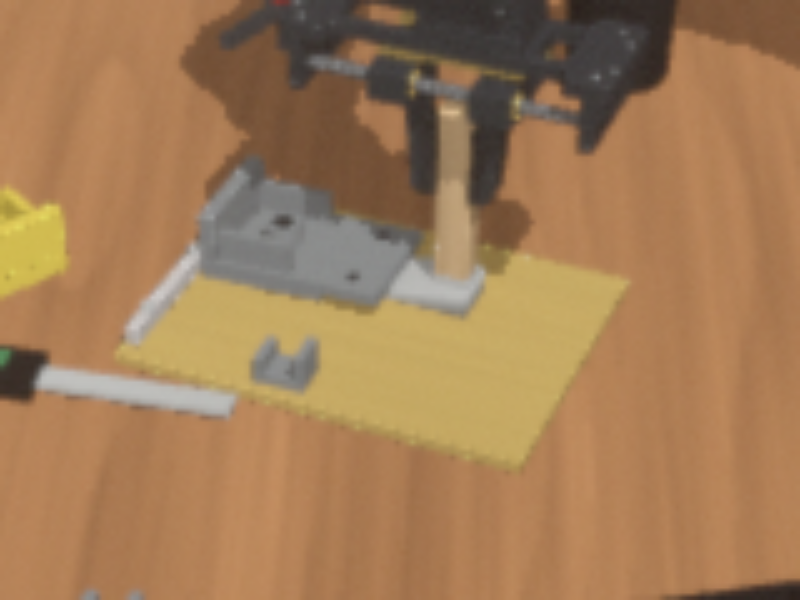

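The bracket front has risen at crop (395,280) and rests on the wedge. The measured rise is about 4.6–5 mm and falls off towards the back, which is still at the stop. The fingers are well clear of the bracket, so I'll let it settle and hand in.

Request:
jog_arm(targets=[[0,0,0,0,0,0,-1],[0,0,0,0,0,0,-1],[0,0,0,0,0,0,-1],[0,0,0,0,0,0,-1]])

```text
time: 11.88
eef_pos: [0.5646, -0.0034, 0.0842]
eef_rot: [2.579, 1.794, 0.0]
ft_force: [0.2, 0.6, -3.4]
opening: 0.223
grip_force: 45.0
```

```bash
python3 -c "
from station import ticket; print(ticket.hand_in())"
```

```text
the job is handed in; nothing more can be done
None
```

I handed the job in at about 12 s of the 45 s limit, and hand-in gave no verdict: the wedge is still gripped under the bracket's lip, the front is lifted about 5 mm by the side camera, and the back is still at the stop.

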